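# Stack an empty tote over the samples

## Robot

A 6-joint arm with a two-finger parallel gripper is mounted at the origin on a cart in front of the work surface, level with it; the furniture and walls round the work are solid. World frame = base frame: x ahead of the robot, y to its left, z up, the work surface at z = 0. Lengths are in m, angles in rad, forces in N, time in s.
With the tool pointing down it reaches from about 0.15 to 0.775 m from the base axis. Payload 6.1 kg.
Tool frame: the origin (TCP) lies at the very end of the fingers, on their centre line; the grasp point (between the pads) lies 19 mm behind it; z points along the fingers, y is the line along which they close (so a half turn about z gives the same grasp; the last joint's range is limited). The gripper opens to 85 mm and grips with 20 to 120 N. Pads are 22 mm wide; open, the fingers measure 114 mm over their backs; the gripper's body (76 mm by 85 mm) begins 54 mm behind the grasp point. The pads swing forward as they close: fully open they stand 13 mm farther back than shut.
Start: joints at [1.238, 0.126, -0.04, 1.405, 0, 1.571], TCP at [0.172, 0.496, 0.231] pointing down, gripper open.
Joint ranges: [-2.72, 2.72], [-0.95, 1.95], [-1.27, 1.35], [-1.78, 2.02], [-1.46, 1.47], [-3.14, 3.14]. Speed limits (rad/s): [2.39, 2.39, 3.01, 3.14, 3.14, 3.14].

## Interface

Orientations are given as a unit quaternion [x, y, z, w].
In Python, from plant import telemetry, optics, job gives the robot as it stands. The module is installed in compiled form; this text tells all that it offers.
- The arm moves only by the tool drive_tool, never from a script. Its argument "moves" is a list that holds one entry, the list of rows, each a list of 5 numbers: the shift along the world's x, y, z in m, then the turn about the world's z in degrees, then the finger opening in m, from 0 to 0.0854. A call has 1 to 10 rows; each row shifts and turns the commanded pose from where the row before left it; what a row does not reach is not made up. A row lasts 1/12 s, in which the tool goes at most 41.7 mm and 7.16 degrees, less where a joint would pass 70% of its speed; a pose out of reach is approached as far as the arm can. A call with a gripper value outside its range is refused whole. The fingers move at their own pace and stop on an object; the grip force is fixed at half the most. Time passes only in rows, so rows that do not move let the fingers close. It gives the time, the measured TCP pose, the force, the opening and the grip force at its end, in the units of the state.
- telemetry.observe(): the state, without advancing time (a new reading comes with each control period).
- optics.capture(name): name is "scene" or "top" or "wrist"; returns a dict with "color" (480x640x3 uint8, blue, green, red), "intrinsics" (3x3 intrinsics, pixels), "k1" (the pictures are not rectified: a ray, as slopes to the right and down, at radius r is drawn at 1 + k1 r^2 times it, then the intrinsics apply), "position" and "attitude" of the camera in the world. Camera axes: x right, y down, z forward; pixel columns grow to the right and rows downward; lengths in m; the calibration is good to about 2 mm. A picture is of the moment at which its call begins. There is no depth.
- job.hand_in(): hands the job in; it is judged then, once.
The state is a dict: "time": time; "q": joint angles; "dq": joint speeds; "joint_torque": joint torques, N m; "position": TCP position; "tool_rot": TCP orientation; "contact_force": force on the tool from outside, world axes, zero at the start; "ft_torque": the same for the moment, N m; "finger_gap": finger opening in m; "gripper_force": force on a finger pad.
Only numpy, scipy, OpenCV 4.12 (cv2) and the standard library are available. Lean on these libraries where they do the work, as an engineer would, in place of code of your own. Each camera call takes 0.05 s, during which the arm holds its last target. There are 200 camera calls.

## Task

The sample tote on the bench needs an empty tote stacked over it. Draw the upper tote straight out of the nested pile, leaving the other one standing where it is, turn it half round so that its card holder is at the opposite end from the sample tote's and it stands on the rim instead of nesting down onto the tubes, and seat it with all four feet fully down in the saddles of the rim; the sample tote's rim is worn and its saddles are a little out of place lengthwise, so feel for them. Work gently: never bear or push hard on the sample tote, do not shove it along the bench, keep its tubes inside and untouched, leave the other things on the bench alone, and let go of the stack at the end.

Things in the scene. Friction and masses are not known exactly. Their poses are not given: they have to be found in the camera images.
- empty_tote_center (a point): The empty tote to stack, upper one of the nested pile: grey plastic stack-nest tote, 191 x 66 mm over the rim, 84 high, base 128 x 43, 0.13 to 0.22 kg. Point: its centre, 42 mm above the underside; +x to its card-holder end, z up. Grasp across the upright rim band (66 mm wide, 70 to 84 mm above the underside) at mid-length. Nested it lies 45 mm above the tote below, 1 mm of play, and lifts straight out.
- empty_tote_card_end (a point): Point on the empty tote, 80 mm from its centre toward the end wall with the moulded card holder and white card. Each tote's four feet stick out of the sides of its base to 29.5 mm from the middle line, 14 mm long, 8 high, their outer lower edges bevelled 2.5 mm: one pair 54 mm from the middle toward the card-holder end, one pair 22 mm from the middle toward the plain end.
- sample_tote: The sample tote: same moulding, loose on the worktop, two tubes inside, 0.38 kg in all. Origin: middle of its underside; +x to its card-holder end. A tote set on it the same way round drops its feet through pockets in the ledge and nests onto the tubes; with card holders at opposite ends the feet stand on the rim: underside 75 mm above this origin on the rim's blocks, 70 mm once down in the saddles.
- sample_tote_ledge (a point): Middle of the sample tote at ledge height, 70 mm above its underside; fixed to the tote, not to the rim ring. The rim ring on the ledge carries 5 mm high blocks with four saddles between them, 16 mm long for the 14 mm feet: with the ring true, 54 mm from here toward the plain end and 22 mm toward the card holder. Across, feet have 1.7 mm room each side to the ring's side bars (tops 14 mm up).
- sample_tote_card_end (a point): Point on the sample tote, 80 mm from its middle toward its card-holder end, 42 mm up. Its rim ring's clips are worn: the ring, saddles and all, may sit up to 10 mm either way along the tote (the tote's pose does not show it) and stays there unless pushed with about 8 N. A turned tote stays on the blocks when slid up to 13 mm from true toward the plain end, 11 mm toward the card holder.
- pile_tote: The lower tote of the pile, empty, same moulding, rim not worn, standing loose on the worktop, 0.25 kg. Origin at the middle of its underside, +x to its card-holder end.
- sample_tube_a: A 15 ml tube with blue screw cap, 119 mm long, 22 mm over the cap, lying loose on the floor of the sample tote and reaching no more than 30 mm above its underside; origin at its tip.
- sample_tube_b: The second tube, lying beside the first head to tail; origin at its tip.
- bench_timer: White bench timer, 60 x 64 x 19 mm, lying between the totes; a bystander, origin under its middle.
- pen: Black felt marker, 137 mm long, lying between the totes; a bystander.
- tape: Yellow roll of tape, 68 mm across, 19 mm high; a bystander.
- dish: White weighing boat, 53 x 76 x 11 mm, to the right; a bystander.
There are look-alikes about, which are no part of the job. What is shaped like the sample_tube_b but black, brown or turquoise is not meant.

How it is judged:
At the end, for the whole second after the job is handed in: The empty tote stands turned, feet in the saddles: underside 66.5 to 72.5 mm above the sample tote's, within 14 mm lengthwise and 4 mm across, tilted under 0.03 rad; the sample tote stands on the worktop with both tubes inside; the pile's other tote stands upright on the worktop (z of empty_tote_center in the frame of sample_tote between 0.1085 and 0.1145 m and x of empty_tote_center in the frame of sample_tote between -0.014 and 0.014 m and y of empty_tote_center in the frame of sample_tote between -0.004 and 0.004 m and x of empty_tote_card_end in the frame of sample_tote below -0.05 m and angle between empty_tote_center's own z axis and vertical below 0.03 rad and angle between each of sample_tote, pile_tote's own z axis and vertical below 0.05 rad and height (world z) of each of sample_tote, pile_tote below 0.01 m and distance between each of sample_tube_a, sample_tube_b and sample_tote below 0.095 m); the robot touches nothing.
It fails at once if the empty tote and the sample tote press on one another with over 40 N, knocks included (contact force between empty_tote and sample_tote above 40 N).
It fails at once if the empty tote touches the sample tubes (contact force between empty_tote and sample_tube_a above 0.3 N or contact force between empty_tote and sample_tube_b above 0.3 N).
It fails at once if the sample tote is shoved over 30 mm (distance of sample_tote from where it was at the start of the episode above 0.03 m).
It fails at once if the lower tote of the pile is lifted or dragged along, over 40 mm (distance of pile_tote from where it was at the start of the episode above 0.04 m).
It fails at once if a bystander (timer, pen, tape, dish) is moved over 30 mm (distance of any of bench_timer, pen, tape, dish from where it was at the start of the episode above 0.03 m).
It also fails if it takes over 54 s, if anything falls off the work surface, if the arm or the gripper's body presses on something with over 40 N, if the wrist force passes 120 N, or if a joint passes its speed limit or range.

## Working session

There is one attempt and no reset: what is moved stays moved. The work goes in short steps, Python scripts to look and compute and a tool call to move; the robot and the scene stay as the last step left them, time stands still between calls to the robot, and variables do not carry over. Pictures are saved under pics/ and viewed, at most 10 in all, crops included, and the job is handed in when it is done.

Besides the shell and the picture viewer there is one more tool, called after "Request:" as a command line: name --argument value ..., lists and objects as JSON in quotes. drive_tool: Moves the arm, as the interface text tells. Its arguments: {"type":"object","properties":{"moves":{"type":"array","items":{"type":"array","items":{"type":"array","items":{"type":"number"}}}}},"required":["moves"]}

```bash
mkdir -p pics; cat > h.py <<'E'
import numpy as np, cv2
from scipy.spatial.transform import Rotation as R
from plant import telemetry, optics, job
def Rm(a):
    a=np.array(a,float)
    return a if a.shape==(3,3) else R.from_quat(a).as_matrix()
def ray(c,uv):
    K=np.array(c["intrinsics"]);k=c["k1"]
    d=(np.array(uv,float)-[K[0,2],K[1,2]])/[K[0,0],K[1,1]]
    s=d.copy()
    for _ in range(20): s=d/(1+k*(s@s))
    return Rm(c["attitude"])@np.array([*s,1.])
def onz(c,uv,z):
    p=np.array(c["position"]);r=ray(c,uv); return p+r*(z-p[2])/r[2]
def proj(c,X):
    s=Rm(c["attitude"]).T@(np.array(X)-c["position"]);s=s[:2]/s[2]
    s=s*(1+c["k1"]*(s@s));K=np.array(c["intrinsics"]);return s*[K[0,0],K[1,1]]+[K[0,2],K[1,2]]
E
python3 - <<'E'
from h import *
import pickle
S={}
for n in("scene","top"):
    c=optics.capture(n);S[n]=c;cv2.imwrite(f"pics/{n}0.png",c["color"]);print(n,c["position"],Rm(c["attitude"]).round(3).tolist(),c["k1"],np.array(c["intrinsics"])[0])
pickle.dump(S,open("s0.pkl","wb"))
print(telemetry.observe())
E
```

```text
scene [ 0.75755951 -0.83124681  1.64992096] [[0.946, 0.289, -0.15], [0.326, -0.842, 0.43], [-0.002, -0.455, -0.891]] -0.043716900602230824 [599.53826422   0.         318.29965725]
top [ 0.25024841 -0.07406119  1.51488151] [[-0.024, -0.985, 0.171], [-1.0, 0.022, -0.017], [0.013, -0.172, -0.985]] -0.12548237594004225 [513.07744303   0.         325.27821173]
{'time': 0.1, 'q': array([ 1.23801317e+00,  1.26362620e-01, -4.04806233e-02,  1.40542080e+00,
        2.96295280e-05,  1.57083053e+00]), 'dq': array([-0.00215861, -0.00122149,  0.00360843, -0.00282937,  0.00270475,
        0.00024255]), 'joint_torque': array([ 5.44139893e-04, -4.36907566e+01,  3.53606343e+01,  1.36150693e-02,
        1.20563527e-04,  1.39064994e-06]), 'position': array([0.17137742, 0.49585671, 0.23059591]), 'tool_rot': array([ 1.65641682e-01,  9.86185730e-01, -7.21273703e-04, -1.36143357e-04]), 'contact_force': array([ 0.56040941, -0.45199104, -0.13924335]), 'ft_torque': array([-0.00957297, -0.00228041,  0.04737393]), 'gripper_force': 0.0, 'finger_gap': 0.0854278499147045}
```

View pics/top0.png

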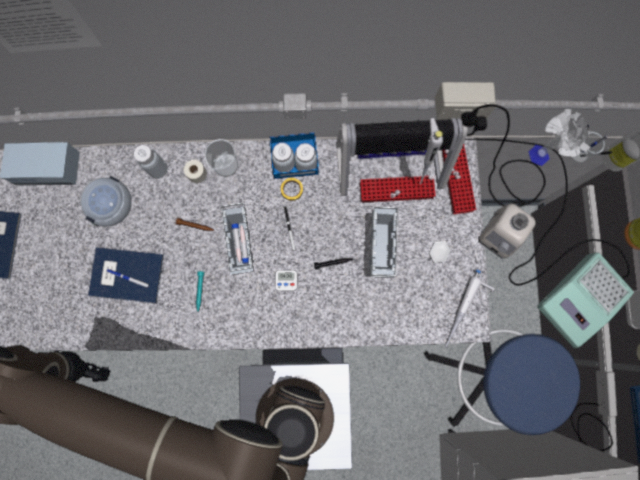

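View pics/scene0.png

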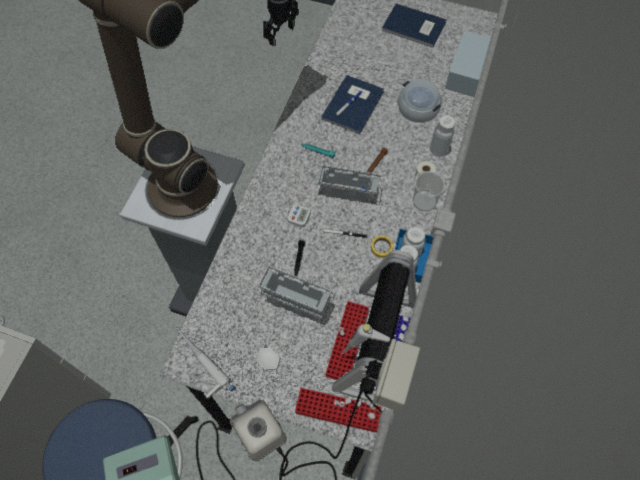

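The top view shows the sample tote with its tubes at about (237,238), and the nested pile at (381,242). The timer is at (286,280), the pens are at (333,263) and (289,226), and the dish is at (440,250). The black, brown and turquoise pens/tubes are lookalikes. Next I'll enlarge both totes to find the card ends.

```bash
python3 - <<'E'
from h import *
import pickle
S=pickle.load(open("s0.pkl","rb"))
t=S["top"]["color"];s=S["scene"]["color"]
f=lambda im,u,v,w=80,h=80:cv2.resize(im[v:v+h,u:u+w],(400,300) if 0 else (w*4,h*4),interpolation=cv2.INTER_CUBIC)
a=np.hstack([f(t,195,200,90,75),f(t,340,200,90,75)]);b=np.hstack([f(s,305,145,90,75),f(s,250,255,90,75)])
cv2.imwrite("pics/crop0.png",np.vstack([a,b])[:600])
for n,uv,z in(("sample",(237,238),.084),("pile",(381,242),.129),("timer",(286,280),.02),("pen",(333,263),.01),("tape",(291,189),.02)):print(n,onz(S["top"],uv,z).round(3))
E
```

```text
sample [0.509 0.151 0.084]
pile [ 0.481 -0.251  0.129]
timer [0.392 0.017 0.02 ]
pen [ 0.441 -0.122  0.01 ]
tape [ 0.666 -0.001  0.02 ]
```

View pics/crop0.png

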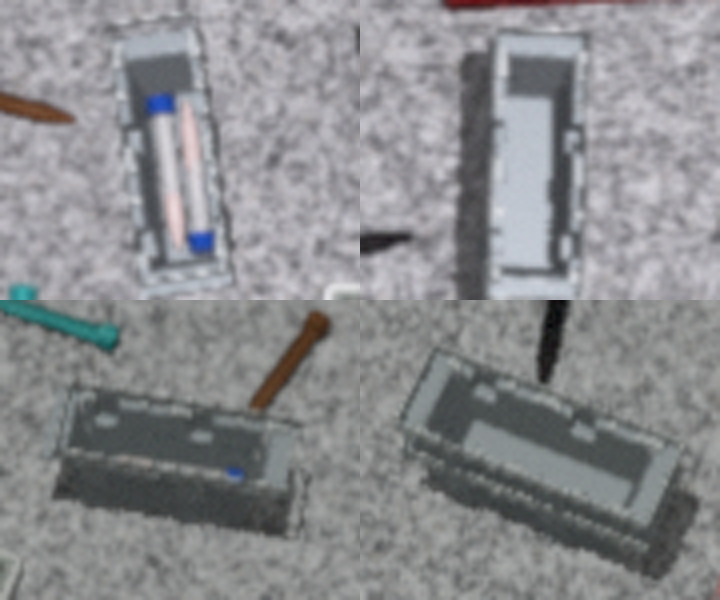

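The pile and sample tote are both roughly along world x, but the card ends are unclear at this resolution. I'll look from close by with the wrist camera, passing over the sample tote first.

Request:
drive_tool --moves '[[[0.029, -0.027, 0.012, -7, 0.085], [0.029, -0.027, 0.012, -7, 0.085], [0.029, -0.027, 0.012, -7, 0.085], [0.029, -0.027, 0.012, -7, 0.085], [0.029, -0.027, 0.012, -7, 0.085], [0.029, -0.027, 0.012, -7, 0.085], [0.029, -0.027, 0.012, -7, 0.085], [0.029, -0.027, 0.012, -7, 0.085], [0.029, -0.027, 0.012, -7, 0.085], [0.029, -0.027, 0.012, -7, 0.085]]]'

```text
time: 0.93
position: [0.4625, 0.2244, 0.3517]
tool_rot: [0.704, 0.711, -0.0, -0.0]
contact_force: [0.9, 0.8, -0.0]
finger_gap: 0.0849
gripper_force: 0.0
```

Request:
drive_tool --moves '[[[0.0, -0.015, 0.01, -7, 0.085], [0.0, -0.015, 0.01, -7, 0.085], [0.0, -0.015, 0.01, -7, 0.085], [0.0, -0.015, 0, -7, 0.085], [0.0, -0.015, 0, -7, 0.085], [0, 0, 0, -7, 0.085], [0, 0, 0, -7, 0.085], [0, 0, 0, -7, 0.085], [0, 0, 0, -7, 0.085], [0, 0, 0, -7, 0.085]]]'

```text
time: 1.77
position: [0.4614, 0.151, 0.3809]
tool_rot: [0.984, 0.179, -0.0, 0.0]
contact_force: [0.0, -0.6, 0.2]
finger_gap: 0.0853
gripper_force: 0.0
```

Request:
drive_tool --moves '[[[0, 0, 0, -7, 0.085], [0, 0, 0, -7, 0.085], [0, 0, 0, -7, 0.085], [0, 0, 0, 0, 0.085]]]'

```text
time: 2.1
position: [0.4761, 0.0666, 0.3808]
tool_rot: [0.998, 0.051, -0.003, -0.031]
contact_force: [0.3, -0.1, -0.2]
finger_gap: 0.0846
gripper_force: 0.0
```

```bash
python3 - <<'E'
from h import *
import pickle
c=optics.capture("wrist");pickle.dump(c,open("w1.pkl","wb"));cv2.imwrite("pics/w1.png",c["color"])
print(c["position"],Rm(c["attitude"]).round(3).tolist(),c["k1"],np.array(c["intrinsics"])[0])
s=telemetry.observe();print(s["q"],s["position"],Rm(s["tool_rot"])[:,1])
E
```

```text
[0.55829818 0.0657802  0.52352252] [[0.101, -0.94, -0.326], [-0.993, -0.116, 0.026], [-0.062, 0.321, -0.945]] 0.014371858667909758 [355.63481555   0.         321.85199936]
[0.10378205 0.09195341 0.25382763 1.73470529 0.06342157 3.14060458] [0.47598581 0.06840673 0.38096108] [ 0.10424201 -0.99253033 -0.06338091]
```

View pics/w1.png

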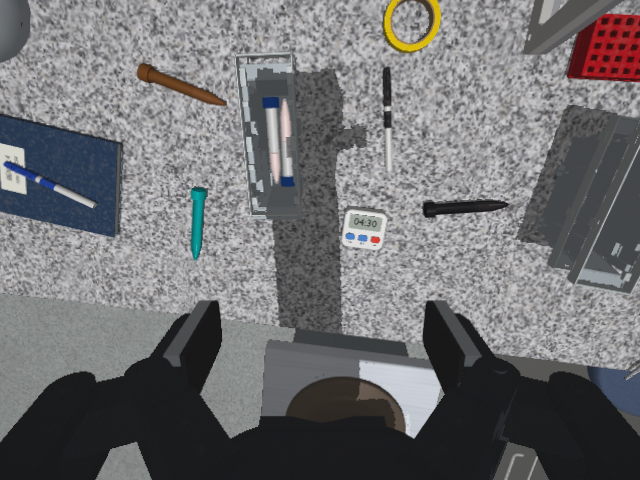

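The wrist view shows the sample tote at about (270,135), with no card visible on either end. The pile is at the right edge, around (600,230), with something card-like near (625,250). The last joint reached its limit here, which frees up towards the pile, so I'll move over it.

Request:
drive_tool --moves '[[[0.005, -0.032, -0.004, 0, 0.085], [0.005, -0.032, -0.004, 0, 0.085], [0.005, -0.032, -0.004, 0, 0.085], [0.005, -0.032, -0.004, -1, 0.085], [0.005, -0.032, -0.004, -1, 0.085], [0.005, -0.032, -0.004, -1, 0.085], [0.005, -0.032, -0.004, -1, 0.085], [0.005, -0.032, -0.004, -1, 0.085], [0.005, -0.032, -0.004, -1, 0.085], [0.005, -0.032, -0.004, 0, 0.085]]]'

```text
time: 2.98
position: [0.5262, -0.2496, 0.3409]
tool_rot: [0.999, 0.003, -0.001, -0.032]
contact_force: [0.6, -0.2, 0.2]
finger_gap: 0.0854
gripper_force: 0.0
```

Request:
drive_tool --moves '[[[0, 0, 0, 0, 0.085], [0, 0, 0, 0, 0.085]]]'

```text
time: 3.15
position: [0.5261, -0.2496, 0.3398]
tool_rot: [0.999, 0.002, -0.002, -0.033]
contact_force: [0.0, 0.3, 0.6]
finger_gap: 0.0849
gripper_force: 0.0
```

```bash
python3 - <<'E'
from h import *
import pickle
c=optics.capture("wrist");pickle.dump(c,open("w2.pkl","wb"));cv2.imwrite("pics/w2.png",c["color"])
print(c["position"],Rm(c["attitude"]).round(3).tolist())
s=telemetry.observe();print(s["q"],s["position"],Rm(s["tool_rot"])[:,1])
E
```

```text
[ 0.60798176 -0.25887016  0.48232409] [[0.004, -0.946, -0.323], [-0.998, -0.025, 0.06], [-0.064, 0.322, -0.945]]
[-0.47021155  0.29984637  0.418041    1.72091997  0.05644156  2.6651338 ] [ 0.52599646 -0.24862928  0.3405769 ] [ 0.00525338 -0.99788805 -0.06474447]
```

View pics/w2.png

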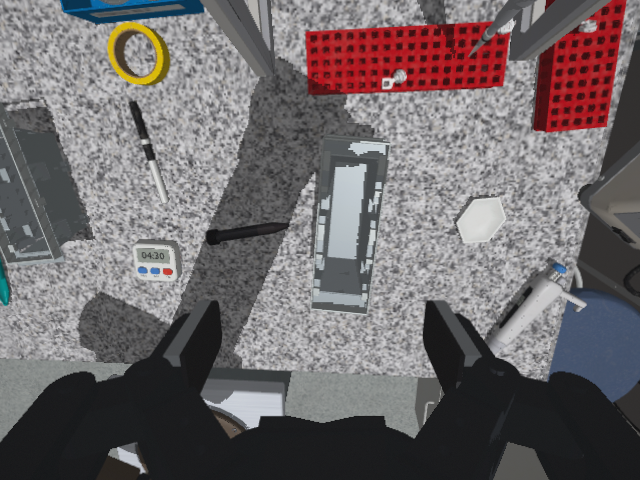

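The pile is at (350,225) here. The limit contact left a tool tilt of about 3.7°, which I need to undo at the opposite wrist limit before grasping. First I'll enlarge both totes from the wrist views to settle the card ends.

```bash
python3 - <<'E'
from h import *
import pickle
a=pickle.load(open("w1.pkl","rb"))["color"][45:225,225:315];b=pickle.load(open("w2.pkl","rb"))["color"][125:320,300:400]
f=lambda x,k:cv2.resize(x,None,fx=k,fy=k,interpolation=cv2.INTER_CUBIC)
a=f(a,3);b=f(b,3);b=b[:600];a=cv2.copyMakeBorder(a,0,max(0,b.shape[0]-a.shape[0]),0,0,0)
cv2.imwrite("pics/crop1.png",np.hstack([a,b]))
E
```

```text
(no output)
```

View pics/crop1.png

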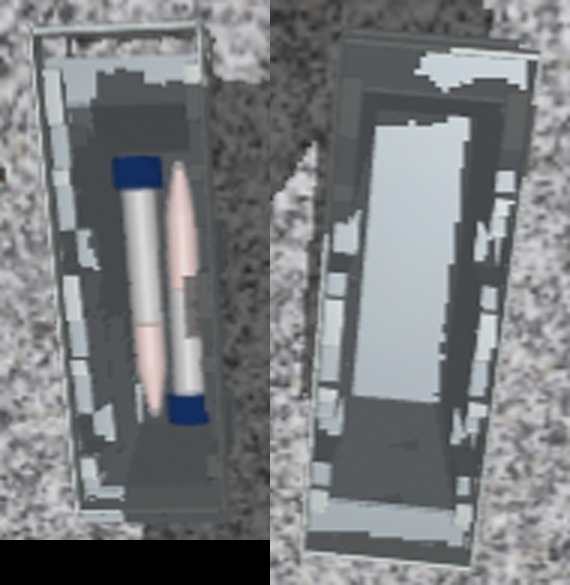

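Both totes show the same rim pattern (light lugs at the same relative places), so they face the same way. I still want to see a card. I'll rotate towards the other wrist limit, backing off in x so that the camera looks at the robot-side ends.

Request:
drive_tool --moves '[[[-0.012, 0.005, 0, 7, 0.085], [-0.012, 0.005, 0, 7, 0.085], [-0.012, 0.005, 0, 7, 0.085], [-0.012, 0.005, 0, 7, 0.085], [-0.012, 0.005, 0, 7, 0.085], [-0.012, 0.005, 0, 7, 0.085], [-0.012, 0.005, 0, 7, 0.085], [-0.012, 0.005, 0, 7, 0.085], [-0.012, 0.005, 0, 7, 0.085], [-0.012, 0.005, 0, 7, 0.085]]]'

```text
time: 4.03
position: [0.4052, -0.1971, 0.3419]
tool_rot: [0.815, 0.579, -0.019, -0.025]
contact_force: [-0.2, 0.4, 0.3]
finger_gap: 0.0847
gripper_force: 0.0
```

Request:
drive_tool --moves '[[[0, 0.005, 0, 7, 0.085], [0, 0.005, 0, 7, 0.085], [0, 0.005, 0, 7, 0.085], [0, 0.005, 0, 7, 0.085], [0, 0.005, 0, 7, 0.085], [0, 0.005, 0, 7, 0.085], [0, 0.005, 0, 7, 0.085], [0, 0.005, 0, 7, 0.085], [0, 0.005, 0, 7, 0.085], [0, 0.005, 0, 7, 0.085]]]'

```text
time: 4.87
position: [0.4055, -0.1472, 0.3419]
tool_rot: [0.335, 0.942, -0.03, -0.01]
contact_force: [0.2, -0.3, -0.7]
finger_gap: 0.085
gripper_force: 0.0
```

Request:
drive_tool --moves '[[[0, 0.005, 0, 7, 0.085], [0, 0.005, 0, 7, 0.085], [0, 0.005, 0, 7, 0.085], [0, 0.005, 0, 7, 0.085], [0, 0.005, 0, 7, 0.085], [0, 0.005, 0, 5, 0.085], [0, 0, 0, 0, 0.085]]]'

```text
time: 5.45
position: [0.4052, -0.117, 0.3422]
tool_rot: [-0.005, 0.999, -0.032, 0.002]
contact_force: [-0.2, -0.4, -0.3]
finger_gap: 0.0852
gripper_force: 0.0
```

```bash
python3 - <<'E'
from h import *
import pickle
c=optics.capture("wrist");pickle.dump(c,open("w3.pkl","wb"));cv2.imwrite("pics/w3.png",c["color"])
print(c["position"],Rm(c["attitude"]).round(3).tolist())
s=telemetry.observe();print(s["q"],s["position"],Rm(s["tool_rot"])[:,1])
E
```

```text
[ 0.32160238 -0.10917784  0.48478214] [[-0.011, 0.946, 0.323], [0.998, 0.031, -0.057], [-0.064, 0.322, -0.945]]
[-0.23935472 -0.05855238  0.01149722  1.62272648 -0.06127024 -0.24613874] [ 0.4053521  -0.11754425  0.34201626] [-0.00613125  0.99794442 -0.06379143]
```

View pics/w3.png

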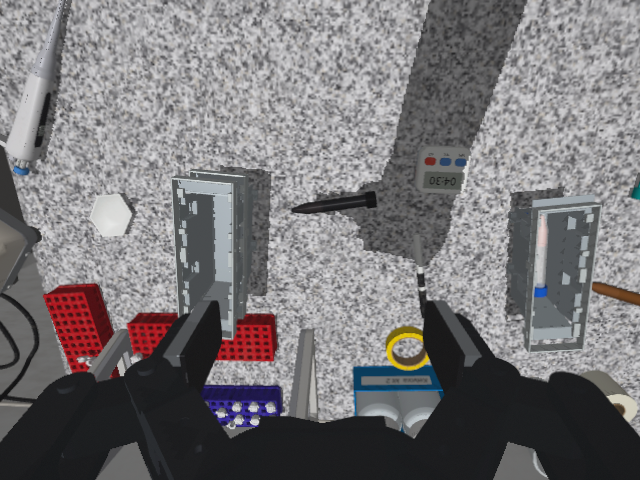

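Both totes, pile at (210,250) and sample at (565,270), show only their rims here because the end walls taper away underneath. I'll back off towards the robot so that the slanted view can see the near ends.

Request:
drive_tool --moves '[[[-0.039, -0.006, 0, 0, 0.085], [-0.039, -0.006, 0, 0, 0.085], [-0.039, -0.006, 0, 0, 0.085], [-0.039, -0.006, 0, 0, 0.085], [-0.039, -0.006, 0, 0, 0.085], [0, 0, 0, 0, 0.085]]]'

```text
time: 6.0
position: [0.2055, -0.1486, 0.3426]
tool_rot: [0.001, 0.999, -0.033, 0.001]
contact_force: [1.6, 0.3, 1.5]
finger_gap: 0.0855
gripper_force: 0.0
```

```bash
python3 - <<'E'
from h import *
import pickle
c=optics.capture("wrist");pickle.dump(c,open("w4.pkl","wb"));cv2.imwrite("pics/w4.png",c["color"])
s=telemetry.observe();print(s["q"],s["position"],Rm(s["tool_rot"])[:,1])
P=[proj(c,(.40,-.25,.08)).astype(int),proj(c,(.42,.15,.05)).astype(int)];print(P)
im=c["color"];o=[]
for p in P:
    u,v=np.clip(p-[65,65],0,[510,350]);o.append(cv2.resize(im[v:v+130,u:u+130],(400,400),interpolation=cv2.INTER_CUBIC))
cv2.imwrite("pics/crop4.png",np.hstack(o))
w=pickle.load(open("w2.pkl","rb"));print([onz(w,p,.112).round(3) for p in((325,202),(320,262))],onz(w,(357,138),.129),onz(w,(340,310),.129))
E
```

```text
[-0.55906459 -0.37697187 -0.22366536  1.68578933 -0.05356479 -0.55847726] [ 0.20815367 -0.14889286  0.34236096] [ 0.00174626  0.99783997 -0.06566846]
[array([260, 328]), array([555, 340])]
[array([ 0.515, -0.239,  0.112]), array([ 0.445, -0.234,  0.112])] [ 0.58282113 -0.26994773  0.129     ] [ 0.39392833 -0.25760677  0.129     ]
```

View pics/crop4.png

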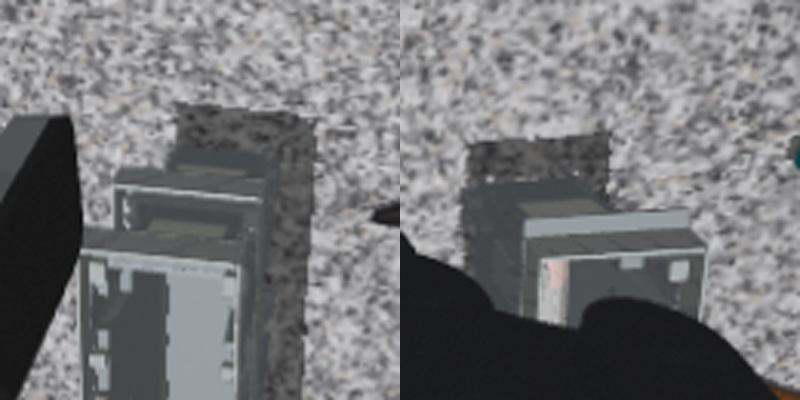

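Beige cards are visible on the near (−x) ends: lower pile tote at crop (215,170), upper pile tote at (190,228), sample at (565,208). So all the cards face −x, and the empty tote must end with its card at +x. The sample's exposed −x ledge strip shows its ring has slipped towards +x. Next I'll turn to the opposite wrist limit and push gently to take the tilt out.

Request:
drive_tool --moves '[[[0.012, 0, 0, 7, 0.085], [0.012, 0, 0, 7, 0.085], [0.012, 0, 0, 7, 0.085], [0.012, 0, 0, 7, 0.085], [0.012, 0, 0, 7, 0.085], [0.012, 0, 0, 7, 0.085], [0.012, 0, 0, 7, 0.085], [0.012, 0, 0, 7, 0.085], [0.012, 0, 0, 7, 0.085], [0.012, 0, 0, 7, 0.085]]]'

```text
time: 6.88
position: [0.3324, -0.1484, 0.3411]
tool_rot: [-0.578, 0.816, -0.025, 0.019]
contact_force: [0.4, -0.5, 0.5]
finger_gap: 0.0852
gripper_force: 0.0
```

Request:
drive_tool --moves '[[[0.012, 0, 0, 7, 0.085], [0.012, 0, 0, 7, 0.085], [0.012, 0, 0, 7, 0.085], [0.012, 0, 0, 7, 0.085], [0.012, 0, 0, 7, 0.085], [0.012, 0, 0, 7, 0.085], [0.012, 0, 0, 7, 0.085], [0.012, 0, 0, 7, 0.085], [0.012, 0, 0, 7, 0.085], [0.012, 0, 0, 7, 0.085]]]'

```text
time: 7.72
position: [0.4524, -0.1481, 0.3408]
tool_rot: [0.941, -0.337, 0.01, -0.03]
contact_force: [0.1, 0.4, 0.1]
finger_gap: 0.0849
gripper_force: 0.0
```

Request:
drive_tool --moves '[[[0, 0, 0, 7, 0.085], [0, 0, 0, 7, 0.085], [0, 0, 0, 4, 0.085], [0, 0, 0, 4, 0.085], [0, 0, 0, 0, 0.085]]]'

```text
time: 8.13
position: [0.4564, -0.1349, 0.3406]
tool_rot: [0.987, -0.161, 0.003, -0.027]
contact_force: [-0.7, 0.9, -0.2]
finger_gap: 0.0851
gripper_force: 0.0
```

```bash
cat > st.py <<'E'
from h import *
s=telemetry.observe();M=Rm(s["tool_rot"]);print("t",s["time"],"q",s["q"].round(3),"p",s["position"].round(4),"az",np.degrees(np.arctan2(M[1,1],M[0,1])).round(2),"tilt x,y",M[2,0].round(4),M[2,1].round(4),"F",s["contact_force"].round(2),"T",s["ft_torque"].round(2),s["finger_gap"],s["gripper_force"])
E
python3 st.py
```

```text
t 8.1333 q [-0.321  0.06   0.127  1.64   0.054 -3.139] p [ 0.4564 -0.1349  0.3406] az -108.58 tilt x,y -0.0024 -0.0541 F [-0.68  0.93 -0.18] T [-0.06  0.02  0.01] 0.08513370088070601 0.0
```

Request:
drive_tool --moves '[[[0, 0, 0, 7, 0.085], [0, 0, 0, 7, 0.085], [0, 0, 0, 7, 0.085], [0, 0, 0, 0, 0.085]]]'

```text
time: 8.47
position: [0.4711, -0.0399, 0.3408]
tool_rot: [0.999, -0.038, -0.002, 0.009]
contact_force: [0.2, -0.5, 0.1]
finger_gap: 0.0856
gripper_force: 0.0
```

```bash
python3 st.py
```

```text
t 8.4667 q [-0.073  0.055  0.124  1.642 -0.018 -3.138] p [ 0.4711 -0.0399  0.3408] az -94.39 tilt x,y -0.0032 0.0182 F [ 0.2  -0.48  0.09] T [ 0.02  0.01 -0.02] 0.0855759825554108 0.0
```

The tilt is now +1°, and the remaining bit can be removed at the positive limit on the way to the grasp heading. I'll turn back a full turn.

Request:
drive_tool --moves '[[[0, 0, 0, -7.1, 0.085], [0, 0, 0, -7.1, 0.085], [0, 0, 0, -7.1, 0.085], [0, 0, 0, -7.1, 0.085], [0, 0, 0, -7.1, 0.085], [0, 0, 0, -7.1, 0.085], [0, 0, 0, -7.1, 0.085], [0, 0, 0, -7.1, 0.085], [0, 0, 0, -7.1, 0.085], [0, 0, 0, -7.1, 0.085]]]'

```text
time: 9.3
position: [0.4706, -0.0447, 0.341]
tool_rot: [0.786, -0.618, -0.007, 0.007]
contact_force: [-0.6, 0.4, 0.7]
finger_gap: 0.0847
gripper_force: 0.0
```

Request:
drive_tool --moves '[[[0, 0, 0, -7.1, 0.085], [0, 0, 0, -7.1, 0.085], [0, 0, 0, -7.1, 0.085], [0, 0, 0, -7.1, 0.085], [0, 0, 0, -7.1, 0.085], [0, 0, 0, -7.1, 0.085], [0, 0, 0, -7.1, 0.085], [0, 0, 0, -7.1, 0.085], [0, 0, 0, -7.1, 0.085], [0, 0, 0, -7.1, 0.085]]]'

```text
time: 10.13
position: [0.4706, -0.0447, 0.341]
tool_rot: [-0.282, 0.959, 0.01, -0.002]
contact_force: [-0.7, 0.0, 0.9]
finger_gap: 0.085
gripper_force: 0.0
```

Request:
drive_tool --moves '[[[0, 0, 0, -7.1, 0.085], [0, 0, 0, -7.1, 0.085], [0, 0, 0, -7.1, 0.085], [0, 0, 0, -7.1, 0.085], [0, 0, 0, -7.1, 0.085], [0, 0, 0, -7.1, 0.085], [0, 0, 0, -7.1, 0.085], [0, 0, 0, -7.1, 0.085], [0, 0, 0, -7.1, 0.085], [0, 0, 0, -7.1, 0.085]]]'

```text
time: 10.97
position: [0.4706, -0.0447, 0.341]
tool_rot: [0.328, 0.945, 0.009, 0.004]
contact_force: [0.3, -0.3, 1.0]
finger_gap: 0.0851
gripper_force: 0.0
```

Request:
drive_tool --moves '[[[0, 0, 0, -7.1, 0.085], [0, 0, 0, -7.1, 0.085], [0, 0, 0, -7.1, 0.085], [0, 0, 0, -7.1, 0.085], [0, 0, 0, -7.1, 0.085], [0, 0, 0, -7.1, 0.085], [0, 0, 0, -7.1, 0.085], [0, 0, 0, -7.1, 0.085], [0, 0, 0, -7.1, 0.085], [0, 0, 0, -7.1, 0.085]]]'

```text
time: 11.8
position: [0.4706, -0.0447, 0.341]
tool_rot: [0.816, 0.579, 0.005, 0.009]
contact_force: [-0.7, -0.7, 0.2]
finger_gap: 0.0853
gripper_force: 0.0
```

Request:
drive_tool --moves '[[[0, 0, 0, -7.1, 0.085], [0, 0, 0, -7.1, 0.085], [0, 0, 0, -7.1, 0.085], [0, 0, 0, -7.1, 0.085], [0, 0, 0, -7.1, 0.085], [0, 0, 0, -7.1, 0.085], [0, 0, 0, -7.1, 0.085], [0, 0, 0, -7.1, 0.085], [0, 0, 0, -7.1, 0.085], [0, 0, 0, -7.1, 0.085]]]'

```text
time: 12.63
position: [0.4706, -0.0447, 0.341]
tool_rot: [1.0, -0.002, -0.001, 0.01]
contact_force: [0.8, 0.1, 0.1]
finger_gap: 0.0846
gripper_force: 0.0
```

Request:
drive_tool --moves '[[[0, 0, 0, -4, 0.085], [0, 0, 0, -5, 0.085], [0, 0, 0, 0, 0.085]]]'

```text
time: 12.88
position: [0.4681, -0.0642, 0.3409]
tool_rot: [0.998, -0.066, -0.002, 0.003]
contact_force: [1.1, -0.0, 0.4]
finger_gap: 0.085
gripper_force: 0.0
```

```bash
python3 st.py; python3 - <<'E'
from h import *
import pickle
w=pickle.load(open("w2.pkl","rb"))
C=np.array([onz(w,p,.129)[:2] for p in((324,135.7),(390,141.7),(366.7,314),(311.7,308.3))])
print(C.round(4).tolist(),C.mean(0)); a=(C[0]+C[1]-C[2]-C[3]);print("pile yaw",np.degrees(np.arctan2(a[1],a[0])))
E
```

```text
t 12.8833 q [-0.133  0.055  0.123  1.643 -0.006  3.142] p [ 0.4681 -0.0642  0.3409] az -97.61 tilt x,y -0.0032 0.0055 F [ 1.11 -0.04  0.36] T [ 0.06 -0.03  0.01] 0.08497151700667907 0.0
[[0.5847, -0.2383], [0.5796, -0.3015], [0.3901, -0.2878], [0.3947, -0.2254]] [ 0.48729377 -0.26325121]
pile yaw -3.986352587214948
```

The tilt is now 0.3°, which is good enough. Before grasping I'll take one close look at the sample tote with the gripper empty.

Request:
drive_tool --moves '[[[0, 0.02, 0, 6, 0.085], [0, 0.033, -0.015, 6, 0.085], [0, 0.033, -0.015, 6, 0.085], [0, 0.033, -0.02, 6, 0.085], [0, 0.033, -0.02, 5, 0.085], [0, 0.033, -0.02, 5, 0.085], [0, 0.02, -0.02, 0, 0.085], [0, 0, 0, 0, 0.085], [0, 0, 0, 0, 0.085]]]'

```text
time: 13.63
position: [0.467, 0.1431, 0.23]
tool_rot: [0.973, 0.23, -0.002, 0.003]
contact_force: [-0.6, -0.3, 0.3]
finger_gap: 0.0849
gripper_force: 0.0
```

```bash
python3 st.py; python3 - <<'E'
from h import *
import pickle
c=optics.capture("wrist");pickle.dump(c,open("w5.pkl","wb"));cv2.imwrite("pics/w5.png",c["color"]);print(c["position"])
im=c["color"];K=c["intrinsics"]
# rectify to a plan view at ledge/rim height, 3 px/mm... rows = -x, cols = -y
x0,x1,y0,y1,k=.37,.64,.05,.26,2200
out={}
for z in (.078,):
    H,W=int((x1-x0)*k),int((y1-y0)*k);m=np.zeros((H,W,2),np.float32)
    for r in range(H):
        for q in range(W): m[r,q]=proj(c,(x1-r/k,y1-q/k,z))
    o=cv2.remap(im,m[...,0],m[...,1],cv2.INTER_CUBIC)
    for i in range(0,27,2): cv2.putText(o,f"{x1-i*.01:.2f}",(0,int(i*.01*k)+4),0,.4,(0,255,255))
    for i in range(0,21,3): cv2.putText(o,f"{y1-i*.01:.2f}",(int(i*.01*k)-10,10),0,.35,(0,255,0))
    cv2.imwrite("pics/plan5.png",o);print(o.shape)
E
```

```text
t 13.6333 q [ 0.301  0.061 -0.115  1.4   -0.006  2.977] p [0.467  0.1431 0.23  ] az -63.35 tilt x,y -0.0056 0.0048 F [-0.6  -0.3   0.29] T [-0.06 -0.01 -0.04] 0.08494893844994254 0.0
[0.54002129 0.18058984 0.37269198]
(594, 462, 3)
```

View pics/plan5.png

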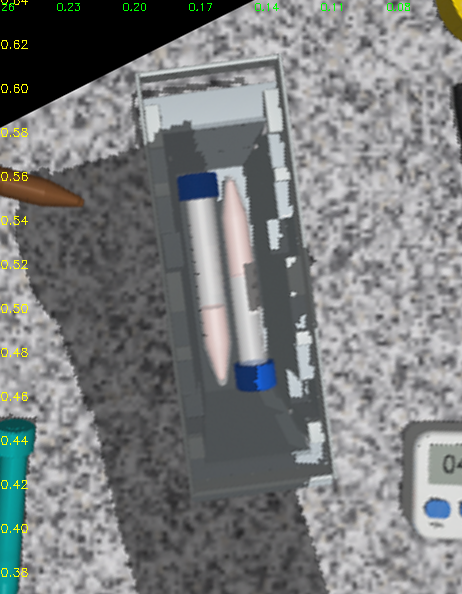

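The plan view shows the sample rim ring with corners at plan pixels (137,75), (280,57), (332,480) and (193,493). The ring overhangs the +x ledge, whose edge runs through about (145,97) and (270,84), so the ring has slipped towards +x. The blue-capped tubes lie inside. I'll compute the ring centre, which is where the turned tote must go.

```bash
python3 - <<'E'
from h import *
import pickle
c=pickle.load(open("w5.pkl","rb"));cam=np.array(c["position"])
def up(p,z):
    P=np.array([.64-p[1]/2200,.26-p[0]/2200,.078]);return (cam+(P-cam)*(cam[2]-z)/(cam[2]-.078))[:2]
C=np.array([up(p,.084) for p in((137,75),(280,57),(332,480),(193,493))])
a=C[0]+C[1]-C[2]-C[3];m=C.mean(0)
print("ring",C.round(4).tolist(),m.round(4),"len",np.linalg.norm(a)/2,"wid",np.linalg.norm(C[0]+C[3]-C[1]-C[2])/2,"yaw",np.degrees(np.arctan2(a[1],a[0])))
u=a/np.linalg.norm(a)
e=(up((145,97),.07)+up((270,84),.07))/2;print("ledge +x end from ring centre",(e-m)@u)
# w4: near end in raw px (crop scale 130/400, origin)
d=pickle.load(open("w4.pkl","rb"))
u0=np.clip(np.array([555,340])-65,0,[510,350]);f=lambda x,y:u0+np.array([x-400,y])*130/400
for n,p,z in(("ledge outer",(607,213),.07),("ring outer",(612,240),.084),("ring outer low",(612,240),.07)):
    X=onz(d,f(*p),z)[:2];print(n,X.round(4),(X-m)@u)
E
```

```text
ring [[0.6046, 0.1974], [0.6126, 0.1337], [0.4242, 0.1105], [0.4184, 0.1724]] [0.515  0.1535] len 0.18878242470355563 wid 0.0631642291137789 yaw 7.317789601720138
ledge +x end from ring centre 0.08630962281383647
ledge outer [0.4125 0.1406] -0.10327867814775421
ring outer [0.4156 0.1357] -0.10078451448490926
ring outer low [0.4259 0.1453] -0.0894026474907372
```

Ring centre is (0.515, 0.1535) with yaw 7.3°, and the ring is about 8.5 mm towards +x relative to the tote. The upper pile tote is at (0.487, −0.263) with yaw −4°. Now I'll go and grasp it.

Request:
drive_tool --moves '[[[0.001, -0.04, 0, 0, 0.085], [0.001, -0.04, 0, 0, 0.085], [0.002, -0.04, 0, -3, 0.085], [0.002, -0.04, 0, -4, 0.085], [0.002, -0.04, 0, -4, 0.085], [0.002, -0.04, 0, -4, 0.085], [0.002, -0.04, 0, -4, 0.085], [0.002, -0.04, 0, -4, 0.085], [0.003, -0.04, 0, -4, 0.085], [0.003, -0.04, 0, -3.6, 0.085]]]'

```text
time: 14.52
position: [0.4873, -0.2616, 0.2331]
tool_rot: [0.999, -0.039, -0.0, 0.003]
contact_force: [1.1, 0.6, 0.4]
finger_gap: 0.085
gripper_force: 0.0
```

Request:
drive_tool --moves '[[[0, -0.006, -0.01, 0, 0.085], [0, 0, 0, 0, 0.085], [0, 0, 0, 0, 0.085]]]'

```text
time: 14.77
position: [0.4871, -0.2648, 0.2215]
tool_rot: [0.999, -0.036, -0.002, 0.002]
contact_force: [-0.8, -0.0, -0.2]
finger_gap: 0.0847
gripper_force: 0.0
```

```bash
python3 st.py; python3 - <<'E'
from h import *
import pickle
c=optics.capture("wrist");pickle.dump(c,open("w6.pkl","wb"))
im=c["color"].copy()
for X in((.487,-.263),):
    t=np.radians(-4);u=np.array([np.cos(t),np.sin(t)]);v=np.array([-u[1],u[0]])
    pts=[proj(c,(*(np.array(X)+a*.0955*u+b*.033*v),.129)) for a,b in((1,1),(1,-1),(-1,-1),(-1,1))]
    cv2.polylines(im,[np.array(pts).round().astype(int)],True,(0,0,255),1)
cv2.imwrite("pics/w6.png",im);print(np.array(pts).round(1).tolist())
E
```

```text
t 14.7667 q [-0.495  0.183  0.006  1.395 -0.005  2.719] p [ 0.4871 -0.2648  0.2215] az -94.18 tilt x,y -0.0032 0.0046 F [-0.78 -0.03 -0.15] T [-0.   -0.01 -0.01] 0.08471645018018825 0.0
[[263.0, 87.1], [370.7, 86.8], [360.6, 348.6], [276.6, 349.1]]
```

View pics/w6.png

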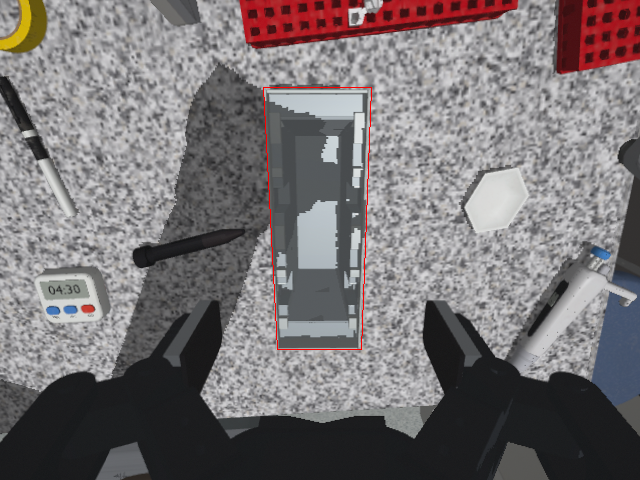

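The predicted outline fits the pile rim within about 1 mm, so the grasp is centred. I'll descend and close.

Request:
drive_tool --moves '[[[0, 0.0015, -0.03, 0, 0.085], [0, 0, -0.03, 0, 0.085], [0, 0, -0.03, 0, 0.085], [0, 0, -0.02, 0, 0.085], [0, 0, -0.013, 0, 0.085], [0, 0, 0, 0, 0.085]]]'

```text
time: 15.32
position: [0.4865, -0.2602, 0.0962]
tool_rot: [0.999, -0.034, -0.003, 0.002]
contact_force: [-0.7, -0.6, 0.1]
finger_gap: 0.0851
gripper_force: 0.0
```

Request:
drive_tool --moves '[[[0, 0, 0, 0, 0.055], [0, 0, 0, 0, 0.055], [0, 0, 0, 0, 0.055], [0, 0, 0, 0, 0.055], [0, 0, 0, 0, 0.055], [0, 0, 0, 0, 0.055]]]'

```text
time: 15.82
position: [0.489, -0.2626, 0.1004]
tool_rot: [0.999, -0.035, 0.0, 0.003]
contact_force: [0.9, 2.8, 6.8]
finger_gap: 0.0649
gripper_force: 67.4
```

```bash
python3 st.py
```

```text
t 15.8167 q [-0.49   0.211 -0.227  1.13  -0.005  2.721] p [ 0.489  -0.2626  0.1004] az -94.01 tilt x,y 0.0007 0.0053 F [0.86 2.78 6.84] T [0.71 0.03 0.07] 0.06490248981586483 67.43248477578163
```

Request:
drive_tool --moves '[[[0, 0, 0.006, 0, 0.055], [0, 0, 0.008, 0, 0.055], [0, 0, 0.012, 0, 0.055], [0, 0, 0.014, 0, 0.055], [0, 0, 0.016, 0, 0.055], [0, 0, 0.02, 0, 0.055], [0, 0, 0.02, 0, 0.055], [0, 0, 0.02, 0, 0.055]]]'

```text
time: 16.48
position: [0.4875, -0.2626, 0.2158]
tool_rot: [0.999, -0.035, -0.002, 0.003]
contact_force: [-0.7, 0.4, -1.8]
finger_gap: 0.0651
gripper_force: 66.7
```

Request:
drive_tool --moves '[[[0, 0, 0.035, 0, 0.055], [0, 0, 0.035, 0, 0.055], [0, 0, 0.025, 0, 0.055], [0, 0, 0, 0, 0.055], [0, 0, 0, 0, 0.055]]]'

```text
time: 16.9
position: [0.4883, -0.263, 0.3112]
tool_rot: [0.999, -0.035, 0.0, 0.003]
contact_force: [-0.6, -0.4, -2.2]
finger_gap: 0.065
gripper_force: 67.3
```

```bash
python3 st.py; python3 - <<'E'
from h import *
import pickle
t=optics.capture("top");w=optics.capture("wrist");s=telemetry.observe()
pickle.dump((t,w,s),open("lift.pkl","wb"))
a=pickle.load(open("s0.pkl","rb"))["top"]["color"]
# detect pile still there
p=proj(t,(.487,-.263,.084)).astype(int);print(p)
cv2.imwrite("pics/lift.png",w["color"])
E
```

```text
t 16.9 q [-0.491  0.197  0.22   1.591 -0.006  2.721] p [ 0.4883 -0.263   0.3112] az -94.05 tilt x,y 0.0002 0.0067 F [-0.61 -0.43 -2.23] T [0.03 0.   0.02] 0.06498400569850778 67.31082452461123
[383 242]
```

Wrist load is about 2.2 N, so only the one tote is in hand. I'll check numerically where it sits in the grip, with an edge profile of its visible far end.

```bash
python3 - <<'E'
from h import *
import pickle
t,w,s=pickle.load(open("lift.pkl","rb"))
p=s["position"];yaw=np.radians(-4.05);u=np.array([np.cos(yaw),np.sin(yaw)]);v=np.array([-u[1],u[0]])
z=p[2]+.0286
for o in(-.004,-.002,0,.002,.004): print(o,[proj(w,(*(p[:2]+u*(.0955+o)+v*b),z)).round(1).tolist() for b in(-.033,0,.033)])
g=cv2.cvtColor(w["color"],cv2.COLOR_BGR2GRAY).astype(int)
print("rows", [(r,g[r,270:370].mean().round().astype(int),g[r,270:370].std().round().astype(int)) for r in range(50,110,2)])
for r in (110,130): print("cols",r,g[r,180:260:3].tolist(),g[r,390:470:3].tolist())
E
```

```text
-0.004 [[430.9, 77.0], [320.2, 77.1], [209.0, 76.8]]
-0.002 [[431.6, 69.6], [320.2, 69.7], [208.3, 69.4]]
0 [[432.3, 62.2], [320.2, 62.2], [207.6, 61.9]]
0.002 [[433.0, 54.6], [320.1, 54.7], [206.8, 54.3]]
0.004 [[433.7, 46.9], [320.1, 47.0], [206.1, 46.6]]
rows [(50, np.int64(68), np.int64(16)), (52, np.int64(85), np.int64(45)), (54, np.int64(101), np.int64(55)), (56, np.int64(117), np.int64(60)), (58, np.int64(133), np.int64(61)), (60, np.int64(152), np.int64(50)), (62, np.int64(168), np.int64(32)), (64, np.int64(174), np.int64(29)), (66, np.int64(179), np.int64(23)), (68, np.int64(183), np.int64(27)), (70, np.int64(161), np.int64(14)), (72, np.int64(201), np.int64(2)), (74, np.int64(219), np.int64(1)), (76, np.int64(217), np.int64(3)), (78, np.int64(153), np.int64(3)), (80, np.int64(95), np.int64(3)), (82, np.int64(158), np.int64(8)), (84, np.int64(205), np.int64(3)), (86, np.int64(206), np.int64(2)), (88, np.int64(206), np.int64(3)), (90, np.int64(206), np.int64(2)), (92, np.int64(206), np.int64(3)), (94, np.int64(206), np.int64(3)), (96, np.int64(206), np.int64(3)), (98, np.int64(207), np.int64(3)), (100, np.int64(207), np.int64(3)), (102, np.int64(207), np.int64(3)), (104, np.int64(208), np.int64(3)), (106, np.int64(208), np.int64(3)), (108, np.int64(209), np.int64(3))]
cols 110 [204, 216, 198, 189, 198, 121, 153, 195, 124, 103, 102, 88, 190, 181, 101, 100, 98, 195, 200, 201, 200, 200, 201, 201, 202, 202, 202] [214, 215, 215, 215, 215, 216, 217, 182, 96, 90, 90, 90, 133, 216, 198, 199, 216, 211, 159, 195, 186, 176, 159, 139, 117, 213, 225]
cols 130 [185, 165, 155, 157, 166, 208, 176, 177, 185, 124, 112, 98, 77, 107, 90, 90, 90, 108, 108, 108, 109, 109, 109, 103, 94, 104, 104] [103, 97, 164, 235, 234, 232, 231, 230, 229, 102, 90, 94, 207, 179, 151, 160, 172, 178, 215, 175, 160, 139, 188, 213, 174, 187, 116]
```

The tote's centre sits about 2 mm behind the TCP (away from the camera side), so after the turn it will be about 2 mm towards +x. I'll carry it over and turn it +191.3° (pile −4° to sample 7.3° + 180°).

Request:
drive_tool --moves '[[[-0.01, 0.036, 0, 0, 0.055], [-0.01, 0.036, 0, 0, 0.055], [-0.01, 0.036, 0, 0, 0.055], [-0.01, 0.036, 0, 0, 0.055], [-0.01, 0.036, 0, 7.1, 0.055], [0.0034, 0.011, 0, 7.1, 0.055], [0.0034, 0.011, 0, 7.1, 0.055], [0.0034, 0.011, 0, 7.1, 0.055], [0.0034, 0.011, 0, 7.1, 0.055], [0.0034, 0.011, 0, 7.1, 0.055]]]'

```text
time: 17.83
position: [0.454, -0.0269, 0.3075]
tool_rot: [0.943, 0.333, -0.002, 0.002]
contact_force: [-0.6, 0.5, -2.0]
finger_gap: 0.0649
gripper_force: 67.6
```

Request:
drive_tool --moves '[[[0.0034, 0.011, 0, 7.1, 0.055], [0.0034, 0.011, 0, 7.1, 0.055], [0.0034, 0.011, 0, 7.1, 0.055], [0.0034, 0.011, 0, 7.1, 0.055], [0.0034, 0.011, 0, 7.1, 0.055], [0.0034, 0.011, 0, 7.1, 0.055], [0.0034, 0.011, 0, 7.1, 0.055], [0.0034, 0.011, 0, 7.1, 0.055], [0.0034, 0.011, 0, 7.1, 0.055], [0.0034, 0.011, 0, 7.1, 0.055]]]'

```text
time: 18.67
position: [0.4881, 0.0828, 0.3074]
tool_rot: [0.574, 0.819, -0.0, 0.001]
contact_force: [0.3, -0.4, -2.5]
finger_gap: 0.0644
gripper_force: 67.6
```

Request:
drive_tool --moves '[[[0.0034, 0.011, 0, 7.1, 0.055], [0.0034, 0.011, 0, 7.1, 0.055], [0.0034, 0.011, 0, 7.1, 0.055], [0.0034, 0.011, 0, 7.1, 0.055], [0.0034, 0.011, 0, 7.1, 0.055], [0.0034, 0.011, 0, 7.1, 0.055], [0.0034, 0.005, 0, 7.1, 0.055], [0, 0, 0, 7.1, 0.055], [0, 0, 0, 7.1, 0.055], [0, 0, 0, 7.1, 0.055]]]'

```text
time: 19.5
position: [0.5119, 0.1533, 0.3072]
tool_rot: [-0.008, 1.0, 0.002, -0.0]
contact_force: [-0.1, 0.1, -0.8]
finger_gap: 0.0646
gripper_force: 67.7
```

Request:
drive_tool --moves '[[[0, 0, 0, 6.7, 0.055], [0, 0, 0, 0, 0.055], [0, 0, 0, 0, 0.055]]]'

```text
time: 19.75
position: [0.5121, 0.1532, 0.3078]
tool_rot: [-0.062, 0.998, 0.002, -0.0]
contact_force: [-0.4, 0.3, -1.3]
finger_gap: 0.0648
gripper_force: 67.7
```

```bash
python3 st.py
```

```text
t 19.75 q [0.288 0.158 0.165 1.578 0.004 0.165] p [0.5121 0.1532 0.3078] az 97.07 tilt x,y -0.0002 0.0046 F [-0.44  0.31 -1.32] T [-0.03  0.03  0.04] 0.0647904060644066 67.68030820414424
```

Request:
drive_tool --moves '[[[0, 0, -0.035, 0, 0.055], [0, 0, -0.035, 0, 0.055], [0, 0, -0.035, 0, 0.055], [0, 0, -0.03, 0, 0.055], [0, 0, -0.018, 0, 0.055], [0, 0, -0.008, 0, 0.055], [0, 0, 0, 0, 0.055]]]'

```text
time: 20.33
position: [0.511, 0.1529, 0.1459]
tool_rot: [-0.062, 0.998, 0.002, -0.001]
contact_force: [-0.8, 0.1, -1.4]
finger_gap: 0.0648
gripper_force: 67.6
```

```bash
python3 st.py; python3 - <<'E'
from h import *
import pickle
t=optics.capture("top");s=optics.capture("scene");w=optics.capture("wrist");pickle.dump((t,s,w),open("hov.pkl","wb"))
st=telemetry.observe();print(st["position"].round(4),st["contact_force"].round(2))
E
```

```text
t 20.3333 q [ 0.288  0.156 -0.192  1.224  0.004  0.164] p [0.511  0.1529 0.1459] az 97.14 tilt x,y 0.0016 0.0043 F [-0.8   0.1  -1.44] T [ 0.04  0.09 -0.01] 0.06475573427759497 67.6460556127131
[0.5134 0.1536 0.1498] [ 0.74 -0.01 -1.46]
```

Request:
drive_tool --moves '[[[0, 0, -0.003, 0, 0.055], [0, 0, -0.002, 0, 0.055], [0, 0, -0.002, 0, 0.055], [0, 0, -0.0015, 0, 0.055], [0, 0, -0.0015, 0, 0.055], [0, 0, -0.001, 0, 0.055], [0, 0, 0, 0, 0.055]]]'

```text
time: 21.07
position: [0.5124, 0.1534, 0.137]
tool_rot: [-0.063, 0.998, 0.003, 0.001]
contact_force: [-0.4, 0.0, -1.5]
finger_gap: 0.065
gripper_force: 67.6
```

Request:
drive_tool --moves '[[[0, 0, -0.001, 0, 0.055], [0, 0, -0.001, 0, 0.055], [0, 0, 0, 0, 0.055]]]'

```text
time: 21.32
position: [0.5125, 0.1534, 0.1351]
tool_rot: [-0.063, 0.998, 0.003, 0.001]
contact_force: [-0.1, 1.0, -1.7]
finger_gap: 0.0651
gripper_force: 67.6
```

Request:
drive_tool --moves '[[[0, 0, -0.001, 0, 0.055], [0, 0, -0.0005, 0, 0.055], [0, 0, 0, 0, 0.055]]]'

```text
time: 21.57
position: [0.5125, 0.1534, 0.1336]
tool_rot: [-0.063, 0.998, 0.003, 0.001]
contact_force: [-1.2, 0.0, -2.3]
finger_gap: 0.0646
gripper_force: 67.6
```

Request:
drive_tool --moves '[[[0, 0, -0.001, 0, 0.055], [0, 0, -0.0005, 0, 0.055], [0, 0, 0, 0, 0.055]]]'

```text
time: 21.82
position: [0.5125, 0.1534, 0.1321]
tool_rot: [-0.063, 0.998, 0.003, 0.001]
contact_force: [-0.5, -0.5, -1.3]
finger_gap: 0.0647
gripper_force: 67.6
```

Request:
drive_tool --moves '[[[0, 0, -0.0007, 0, 0.055], [0, 0, -0.0005, 0, 0.055], [0, 0, 0, 0, 0.055]]]'

```text
time: 22.07
position: [0.5125, 0.1534, 0.131]
tool_rot: [-0.063, 0.998, 0.003, 0.001]
contact_force: [0.2, 0.4, -2.7]
finger_gap: 0.0646
gripper_force: 67.6
```

Request:
drive_tool --moves '[[[0, 0, -0.0007, 0, 0.055], [0, 0, -0.0005, 0, 0.055], [0, 0, 0, 0, 0.055]]]'

```text
time: 22.32
position: [0.5127, 0.1534, 0.1302]
tool_rot: [-0.063, 0.998, 0.003, 0.002]
contact_force: [-1.3, -0.8, 1.0]
finger_gap: 0.0649
gripper_force: 68.1
```

Request:
drive_tool --moves '[[[0, 0, -0.0005, 0, 0.055], [0, 0, 0, 0, 0.055]]]'

```text
time: 22.48
position: [0.5128, 0.1534, 0.13]
tool_rot: [-0.063, 0.998, 0.003, 0.002]
contact_force: [-0.7, -0.2, 4.7]
finger_gap: 0.065
gripper_force: 68.5
```

Request:
drive_tool --moves '[[[0, 0, -0.0005, 0, 0.055], [0, 0, 0, 0, 0.055]]]'

```text
time: 22.65
position: [0.513, 0.1534, 0.1297]
tool_rot: [-0.063, 0.998, 0.003, 0.002]
contact_force: [-0.9, 0.2, 4.7]
finger_gap: 0.0643
gripper_force: 68.5
```

Contact came on the blocks exactly where expected (TCP z 0.130), at about 7 N. Now I'll feel for the saddles lengthwise in small steps, −x first.

Request:
drive_tool --moves '[[[-0.0007, -0.0001, 0, 0, 0.055], [0, 0, 0, 0, 0.055]]]'

```text
time: 22.82
position: [0.5127, 0.1534, 0.1296]
tool_rot: [-0.063, 0.998, 0.003, 0.002]
contact_force: [1.1, 0.3, 5.4]
finger_gap: 0.0649
gripper_force: 68.5
```

Request:
drive_tool --moves '[[[-0.0007, -0.0001, 0, 0, 0.055], [0, 0, 0, 0, 0.055]]]'

```text
time: 22.98
position: [0.5113, 0.1533, 0.1286]
tool_rot: [-0.063, 0.998, 0.003, 0.001]
contact_force: [3.3, 0.1, -1.0]
finger_gap: 0.0647
gripper_force: 67.7
```

Request:
drive_tool --moves '[[[-0.0007, -0.0001, 0, 0, 0.055], [0, 0, 0, 0, 0.055]]]'

```text
time: 23.15
position: [0.5104, 0.1531, 0.1285]
tool_rot: [-0.063, 0.998, 0.003, 0.001]
contact_force: [2.4, -0.4, -2.1]
finger_gap: 0.0649
gripper_force: 67.8
```

```bash
python3 st.py
```

```text
t 23.15 q [ 0.289  0.157 -0.229  1.181  0.005  0.162] p [0.5104 0.1531 0.1285] az 97.26 tilt x,y -0.0024 0.0051 F [ 2.44 -0.42 -2.08] T [ 0.03 -0.62  0.03] 0.06487921478757534 67.75187216699123
```

The feet dropped off the blocks (z force back to the bare weight) and there is slight contact in x, so they are at the saddles. I'll ease back 0.5 mm and lower to the ledge.

Request:
drive_tool --moves '[[[0.0005, 0.0001, -0.0005, 0, 0.055], [0, 0, -0.0005, 0, 0.055], [0, 0, 0, 0, 0.055]]]'

```text
time: 23.4
position: [0.5106, 0.1532, 0.1274]
tool_rot: [-0.063, 0.998, 0.003, 0.001]
contact_force: [1.2, -0.1, -2.1]
finger_gap: 0.0648
gripper_force: 67.7
```

Request:
drive_tool --moves '[[[0, 0, -0.0005, 0, 0.055], [0, 0, -0.0005, 0, 0.055], [0, 0, 0, 0, 0.055]]]'

```text
time: 23.65
position: [0.5107, 0.1532, 0.1267]
tool_rot: [-0.063, 0.998, 0.003, 0.001]
contact_force: [1.7, -0.2, -2.2]
finger_gap: 0.0647
gripper_force: 67.7
```

```bash
python3 st.py
```

```text
t 23.65 q [ 0.289  0.159 -0.231  1.178  0.005  0.162] p [0.5107 0.1532 0.1267] az 97.26 tilt x,y -0.0023 0.0051 F [ 1.67 -0.18 -2.18] T [ 0.03 -0.23  0.04] 0.06469295786129849 67.66967788338661
```

Request:
drive_tool --moves '[[[0, 0, -0.0005, 0, 0.055], [0, 0, -0.0005, 0, 0.055], [0, 0, 0, 0, 0.055]]]'

```text
time: 23.9
position: [0.5108, 0.1532, 0.1257]
tool_rot: [-0.063, 0.998, 0.003, 0.001]
contact_force: [0.0, 0.5, -1.7]
finger_gap: 0.065
gripper_force: 67.7
```

Request:
drive_tool --moves '[[[0, 0, -0.0005, 0, 0.055], [0, 0, 0, 0, 0.055]]]'

```text
time: 24.07
position: [0.5109, 0.1532, 0.1255]
tool_rot: [-0.063, 0.998, 0.003, 0.001]
contact_force: [1.1, 0.0, -0.8]
finger_gap: 0.0651
gripper_force: 68.0
```

Request:
drive_tool --moves '[[[0, 0, -0.0005, 0, 0.055], [0, 0, 0, 0, 0.055]]]'

```text
time: 24.23
position: [0.5111, 0.1532, 0.1254]
tool_rot: [-0.063, 0.998, 0.003, 0.002]
contact_force: [-0.7, 0.8, 3.0]
finger_gap: 0.065
gripper_force: 68.4
```

```bash
python3 st.py
```

```text
t 24.2333 q [ 0.289  0.159 -0.234  1.174  0.005  0.162] p [0.5111 0.1532 0.1254] az 97.26 tilt x,y -0.0034 0.0051 F [-0.65  0.82  3.02] T [-0.18  0.18  0.01] 0.06495175018799065 68.36397958919406
```

A second contact came 4.9 mm below the blocks, so the feet are down on the ledge in the saddles. Releasing.

Request:
drive_tool --moves '[[[0, 0, 0.0003, 0, 0.062], [0, 0, 0, 0, 0.068], [0, 0, 0, 0, 0.072], [0, 0, 0, 0, 0.078], [0, 0, 0, 0, 0.085], [0, 0, 0, 0, 0.085], [0, 0, 0, 0, 0.085], [0, 0, 0, 0, 0.085]]]'

```text
time: 24.9
position: [0.511, 0.1532, 0.1251]
tool_rot: [-0.063, 0.998, 0.003, 0.001]
contact_force: [0.4, 0.4, 0.7]
finger_gap: 0.0849
gripper_force: 0.0
```

Request:
drive_tool --moves '[[[0, 0, 0.005, 0, 0.085], [0, 0, 0.012, 0, 0.085], [0, 0, 0.025, 0, 0.085], [0, 0, 0.035, 0, 0.085], [0, 0, 0.035, 0, 0.085], [0, 0, 0, 0, 0.085], [0, 0, 0, 0, 0.085]]]'

```text
time: 25.48
position: [0.5122, 0.1536, 0.24]
tool_rot: [-0.063, 0.998, 0.003, 0.004]
contact_force: [0.1, 0.2, -1.0]
finger_gap: 0.0849
gripper_force: 0.0
```

```bash
python3 st.py; python3 - <<'E'
from h import *
import pickle
c=optics.capture("wrist");pickle.dump(c,open("w9.pkl","wb"));t=optics.capture("top")
# fit the upper rim: grey mask hull after excluding bright/speckle: edge scan along tote axes in a plan view at rim height
g=cv2.cvtColor(c["color"],cv2.COLOR_BGR2GRAY).astype(float)
th=np.radians(7.3);u=np.array([np.cos(th),np.sin(th)]);v=np.array([-u[1],u[0]]);m=np.array([.513,.1535])
for z in(.154,.159):
    for name,ax,oth,half,span in(("len",u,v,.0955,.02),("wid",v,u,.033,.04)):
        for sg in(-1,1):
            d=np.arange(half-.008,half+.008,.0005);b=np.linspace(-span,span,60)
            S=np.array([[g[tuple(np.clip(proj(c,(*(m+sg*ax*i+oth*j),z))[::-1].round().astype(int),0,[479,639]))] for j in b] for i in d])
            q=np.abs(np.diff(S.mean(1)));sd=S.std(1);print(z,name,sg,"edge",(d[q.argmax()]*1e3).round(1),"std",sd[::3].round().astype(int).tolist())
E
```

```text
t 25.4833 q [ 0.289  0.137 -0.007  1.417  0.005  0.162] p [0.5122 0.1536 0.24  ] az 97.26 tilt x,y -0.0078 0.0059 F [ 0.13  0.17 -0.97] T [0.03 0.03 0.01] 0.08485546844298975 0.0
0.154 len -1 edge 98.5 std [0, 0, 0, 0, 1, 1, 2, 0, 28, 24, 29]
0.154 len 1 edge 92.0 std [4, 4, 4, 20, 45, 31, 29, 23, 18, 16, 14]
0.154 wid -1 edge 31.5 std [44, 44, 46, 40, 8, 38, 25, 23, 25, 28, 28]
0.154 wid 1 edge 30.5 std [5, 7, 8, 4, 3, 10, 18, 27, 28, 29, 30]
0.159 len -1 edge 98.5 std [0, 0, 0, 0, 1, 1, 1, 0, 27, 30, 26]
0.159 len 1 edge 87.5 std [4, 41, 31, 27, 26, 18, 15, 15, 15, 15, 11]
0.159 wid -1 edge 31.0 std [43, 45, 47, 24, 23, 26, 24, 25, 25, 29, 29]
0.159 wid 1 edge 30.0 std [6, 8, 9, 1, 2, 22, 29, 32, 33, 31, 35]
```

At rim height 0.154 (seated) the measured length is 190.5 mm, the tote's true length. At 0.159 (on the blocks) it would come out as 186 mm, so the tote is seated. The gripper is clear, so I'm handing in.

```bash
python3 -c "
from plant import job
print(job.hand_in())"
```

```text
the job is handed in; nothing more can be done
None
```

The empty tote is turned half round, seated in the sample tote's saddles and released; the job is handed in at about 26 s, but hand-in returned no verdict, and the end state was checked by contact force and one edge measurement, not by a final picture.

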